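Crack the stuck lid of a drive storage box and hold it ajar

TASK

The lid of the grey drive storage box is stuck to its gasket: slide the latch on its front fully open, then take the lid by its handle and pull it up until the seal lets go, without letting the lid fly far open (never more than about 45 mm at the front edge). Finish while still holding it steady by the handle, slightly ajar with a gap of about 20 mm at the front edge, so that air can get in; do not let go at the end, and leave the other things on the desk where they are.

Things in the scene. Friction and masses are not known exactly. Their poses are not given: they have to be found in the camera images.
- latch_grip (a point): Point on the axis of the slide latch's black upright grip post, 118 mm above the table, 18 mm below the post's flat top. Post: 18 mm along the box's x, 16 mm along its y, sides free for 34 mm below this point; pinch it from above across the 16 mm. A steel plate (top at 113 mm) starts 10 mm behind the post and reaches over a lug of the lid. Axes as the box's.
- latch (a joint): Slide latch on the box's front, m: 0 closed (post at the middle of the front, plate over the lid's lug), 0.055 fully open (end stop). It slides straight along the box's +y with about 2 N of friction and stays where it is left. The lid is locked below 0.027; beyond 0.045 counts as fully open.
- handle (a point): Middle of the lid's handle: a round bar 12 mm thick, 110 mm long along the box's y, on a post at each end; its axis is 140 mm above the table when shut, with 26 mm free under it. Pinch it from above across its thickness (fingers closing along the box's x). It lies 39 mm behind the lid's front edge and 90 mm behind the latch post. Axes are the lid's, equal to the box's when shut.
- lid (a joint): Lid angle, rad: 0 shut, grows as the front edge rises, to 1.2. The hinge line, along the box's y, is 185 mm from the handle's axis toward the box's +x and 46 mm lower; front edge 224 mm from it: 0.09 rad is a 20 mm gap. The seal takes 12 to 22 N upward at the handle to start, falling within 10 mm to the lid's weight, 2 to 4 N. No stay: it falls shut when let go.
- case: Grey drive storage box, 220 mm (its x) x 200 mm (its y) x 90 mm high, too heavy to shift, with a grey lid on a black gasket (lid top 108 mm above the table). Origin at the centre of its underside; x points from the front (latch and handle side, facing the robot, turned up to 0.4 rad) to the hinge side, y to the left as the robot sees it, z up.
- drive: Bystander, to be left alone: a bare disk drive lying flat, 147 x 102 x 26 mm. Origin at the middle of its underside.
- caddy: Bystander, to be left alone: a disk drive in a black tray with a grey front, lying flat, 160 x 106 x 30 mm. Origin at the middle of its underside.
- ssd: Bystander, to be left alone: a small flat drive, 100 x 70 x 7 mm. Origin at the middle of its underside.
- dish: Bystander, to be left alone: a shallow steel screw dish, 80 mm across, 25 mm high. Origin at the middle of its underside.
- driver: Bystander, to be left alone: a screwdriver lying flat, about 200 mm long. Origin on its underside.
- mug: Bystander, to be left alone: a white mug, 80 mm across (handle apart), 95 mm high. Origin at the middle of its underside.
- mouse: Bystander, to be left alone: a black computer mouse, 110 x 62 x 34 mm. Origin at the middle of its underside.

How it is judged (in metres and radians):
On the way, in this order (a step that is already met when the one before it is completed fails the run):
1. the latch is slid fully open while the lid is still shut (value of joint latch above 0.045 m and value of joint lid below 0.02 rad), for 0.1 s.
2. the lid has broken free of its gasket, pulled by the gripper (value of joint lid above 0.05 rad and contact force between lid and the fingers above 1 N), for 0.1 s.
At the end, for the whole second after the job is handed in: The lid is held by the gripper's fingers (contact over 1 N), at rest (under 0.05 rad/s), 0.054 to 0.135 rad open (a gap of 12 to 30 mm at the front edge), with the latch slid beyond 0.045 m (value of joint lid between 0.054 and 0.135 rad and velocity of joint lid between -0.05 and 0.05 rad/s and value of joint latch above 0.045 m and contact force between lid and the fingers above 1 N); the arm keeps its last pose, push and grip.
It fails at once if the lid opens more than 0.21 rad (over 45 mm at the front edge) (value of joint lid above 0.21 rad).
It fails at once if another thing on the desk is moved more than 30 mm (distance of any of drive, caddy, ssd, dish, driver, mug, mouse from where it was at the start of the episode above 0.03 m).
It also fails if it takes over 43 s, if anything falls off the work surface, if the arm or the gripper's body presses on something with over 40 N, if the wrist force passes 120 N, or if a joint passes its speed limit or range.

ROBOT

A 6-joint arm with a two-finger parallel gripper is mounted at the origin on the work surface. World frame = base frame: x ahead of the robot, y to its left, z up, the work surface at z = 0. Lengths are in mm, angles in rad, forces in N, time in s.
With the tool pointing down it reaches from about 350 to 875 mm from the base axis. Payload 4.2 kg.
Tool frame: the origin (TCP) lies midway between the tips of the shut fingers; the grasp point (between the pads) lies 19 mm behind it; z points along the fingers, y is the direction in which the jaws open and shut (so a half turn about z gives the same grasp; the last joint's range is limited). The gripper opens to 85 mm and grips with 20 to 120 N. Pads are 22 mm wide; open, the fingers measure 114 mm over their backs; the gripper's body (76 mm by 85 mm) begins 54 mm behind the grasp point. The pads swing forward as they close: fully open they stand 13 mm farther back than shut.
Start: joints at [1.596, 0.385, 0.008, 0, -1.194, -0.259], TCP at [144.766, 607.982, 231.312] pointing down, gripper open.
Joint ranges: [-3.14, 3.14], [-1.21, 2.06], [-1.07, 1.41], [-3.16, 2.05], [-2.99, -0.16], [-3.1, 3.1]. Speed limits (rad/s): [2.79, 2.79, 3.14, 3.14, 3.14, 3.14].

INTERFACE

Orientations are given as a unit quaternion [x, y, z, w].
In Python, from bench import readout, optics, workorder, nets gives the robot as it stands. The module is installed in compiled form; this text tells all that it offers.
- The arm moves only by the tool move_arm, never from a script. Its argument "steps" is a list of rows, each a list of 7 numbers: the opening, from -1 (shut) to 1 (fully open), so that 0 is half open, then the shift along the world's x, y, z in mm, then the turn, a rotation vector about the world's x, y, z in rad. In form: [[gripper, tx, ty, tz, wx, wy, wz], ...]. A call has 1 to 5 rows; each row is the pose to reach, as a shift and turn from the pose commanded when the call began; what a row does not reach only later rows make up. A row lasts 1/12 s, in which the tool goes at most 41.7 mm and 7.16 degrees, less where a joint would pass 70% of its speed; a pose out of reach is approached as far as the arm can. A call with a gripper value outside its range is refused whole. The fingers move at their own pace and stop on an object; the grip force is fixed at half the most. Time passes only in rows, so rows that repeat a pose let the fingers close. It gives the time, the measured TCP pose, the force and the opening at its end, in the units of the state.
- readout.read_state(): the state, without advancing time (a new reading comes with each control period).
- optics.get_image(name): name is "side" or "top"; returns a dict with "frame" (384x512x3 uint8, blue, green, red), "fx", "fy", "cx", "cy" (pixels), "rvec" (rotation vector, rad) and "tvec" (3), from world to camera coordinates, as OpenCV has them. Camera axes: x right, y down, z forward; pixel columns grow to the right and rows downward; lengths in mm; the calibration is good to about 2 mm. A picture is of the moment at which its call begins. There is no depth.
- workorder.job_done(): hands the job in, once; it reports no verdict.
Trained networks look in a picture, given as the dict that the camera call returned (one of the last four; its "shot" number tells which), for a name from the list of things; names that differ only in an ending like _2 or _b are one class to them, and where a whole thing is asked for, a point or a joint stands for the part that bears it (a point fixed in the world has none). Each returns a list of dicts, best first, with "conf" (0 to 1); they miss things now and then, are a little off and sometimes report something else, mostly with a low value. They report only what shows in the picture. A call takes as long as a camera call.
- nets.silhouettes(name, picture): "region" (384x512 bool, what is visible of it) and "extent" ([left, top, right, bottom] in pixels, round what is visible of it).
- nets.tip_of(name, picture): "uv" ([column, row] in pixels: a listed point, or the origin of a listed thing).
The state is a dict: "clock": time; "joints": joint angles; "joint_vel": joint speeds; "joint_efforts": joint torques, N m; "position": TCP position; "ee_rot": TCP orientation; "contact_force": force on the tool from outside, world axes, zero at the start; "wrist_torque": the same for the moment, N m; "gripper_width": finger opening in mm.
Only numpy, scipy, OpenCV 4.12 (cv2) and the standard library are available. Lean on these libraries where they do the work, as an engineer would, in place of code of your own. Each camera call takes 0.05 s, during which the arm holds its last target.

## Working session

There is one attempt and no reset: what is moved stays moved. The work goes in short steps, Python scripts to look and compute and a tool call to move; the robot and the scene stay as the last step left them, time stands still between calls to the robot, and variables do not carry over. Pictures are saved under pics/ and viewed, and the job is handed in when it is done.

Besides the shell and the picture viewer there is one more tool, called after "Emit:" as name(argument=value, ...), one argument or row to a line, values as JSON. move_arm: Moves the arm, as the interface text tells. Its arguments: {"type":"object","properties":{"steps":{"type":"array","items":{"type":"array","items":{"type":"number"}}}},"required":["steps"]}

```bash
mkdir -p pics
python3 - <<'E'
from bench import readout, optics, nets
import cv2, numpy as np
print(readout.read_state())
for n in ("side","top"):
    p=optics.get_image(n); cv2.imwrite(f"pics/{n}0.png",p["frame"])
    print(n,p["fx"],p["cx"],p["cy"],p["rvec"],p["tvec"])
    for t in ("latch_grip","handle","case"):
        print(t,[(r["uv"],r["conf"]) for r in nets.tip_of(t,p)][:3])
E
```

```text
{'clock': 0.0, 'joints': array([ 1.59558242e+00,  3.85560990e-01,  6.61356114e-03, -5.00858431e-04,
       -1.19399957e+00, -2.58609016e-01]), 'joint_vel': array([-0.0003412 , -0.00014991,  0.00030603,  0.00070301, -0.00221039,
        0.00097878]), 'joint_efforts': array([ 4.65431967e-04, -3.92290735e+01,  1.88402277e+01,  4.18621972e+00,
       -4.63305201e-03,  7.24967009e-06]), 'position': array([144.6516398 , 607.42394262, 230.21383428]), 'ee_rot': array([ 9.93162253e-01, -1.16737005e-01, -7.85663644e-05,  1.09742744e-03]), 'contact_force': array([-0.585667  , -0.84644865, -0.04358961]), 'wrist_torque': array([-0.02851164,  0.01222186, -0.0155747 ]), 'gripper_width': 85.35479661673175}
side 368.73101238612236 256.23451212447276 187.41164182079586 [ 2.42867643 -0.03553795  0.0234691 ] [-520.92839552   57.97955704 1584.46045818]
latch_grip [([251.9, 157.1], 0.71)]
handle [([276.7, 158.2], 0.7), ([243.6, 154.3], 0.32)]
case [([292.3, 179.4], 0.91), ([221.2, 130.9], 0.66)]
top 350.0719064317802 255.96801255166773 191.82720013461005 [ 2.17542445 -2.15301513  0.11340868] [ -14.54025501  544.65885342 1108.02339163]
latch_grip [([211.6, 198.0], 0.49)]
handle [([216.6, 166.5], 0.79)]
case [([217.1, 152.9], 0.82)]
```

View pics/side0.png

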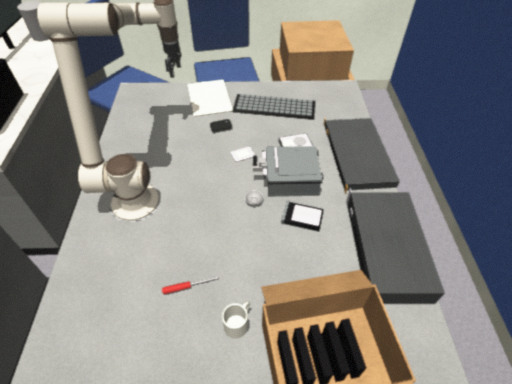

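View pics/top0.png

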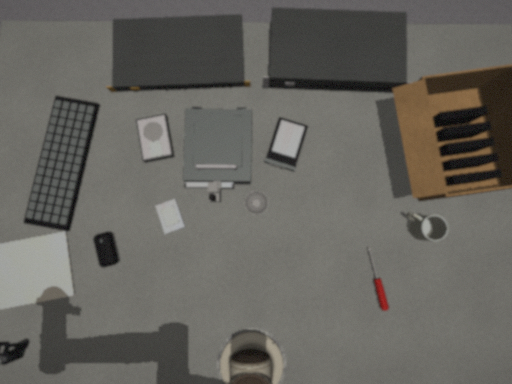

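```bash
cat > h.py <<'E'
import numpy as np, cv2
def ray(p,uv):
    R,_=cv2.Rodrigues(np.array(p["rvec"],float)); t=np.array(p["tvec"],float).ravel()
    d=R.T@np.array([(uv[0]-p["cx"])/p["fx"],(uv[1]-p["cy"])/p["fy"],1.]); return -R.T@t,d
def atz(p,uv,z):
    c,d=ray(p,uv); return c+d*(z-c[2])/d[2]
def proj(p,X):
    R,_=cv2.Rodrigues(np.array(p["rvec"],float)); K=np.array([[p["fx"],0,p["cx"]],[0,p["fy"],p["cy"]],[0,0,1]])
    return cv2.projectPoints(np.array(X,float).reshape(-1,1,3),np.array(p["rvec"],float),np.array(p["tvec"],float),K,None)[0].reshape(-1,2)
E
python3 - <<'E'
from bench import optics, nets
from h import *
for n in ("side","top"):
    p=optics.get_image(n)
    for t,z in (("latch_grip",118),("handle",140),("case",0)):
        for r in nets.tip_of(t,p): print(n,t,r["uv"],r["conf"],atz(p,r["uv"],z).round(1))
    f=p["frame"]; x0,y0,x1,y1=(200,90,330,210) if n=="side" else (140,80,290,230)
    cv2.imwrite(f"pics/{n}0z.png",cv2.resize(f[y0:y1,x0:x1],None,fx=4.5 if n=="side" else 4,fy=4.5 if n=="side" else 4,interpolation=cv2.INTER_CUBIC))
E
```

```text
side latch_grip [254.4, 157.3] 0.57 [516.7 133.8 118. ]
side latch_grip [190.3, 286.9] 0.39 [ 290.6 -461.4  118. ]
side handle [277.4, 155.6] 0.82 [614.3 119.3 140. ]
side case [295.6, 177.3] 0.9 [704.6 119.6   0. ]
top latch_grip [211.4, 199.6] 0.47 [510.4 123.7 118. ]
top latch_grip [222.2, 152.4] 0.42 [654.4  94.4 118. ]
top handle [215.1, 165.5] 0.92 [609.8 112.3 140. ]
top case [220.6, 151.1] 0.96 [685.1 112.1   0. ]
```

View pics/side0z.png

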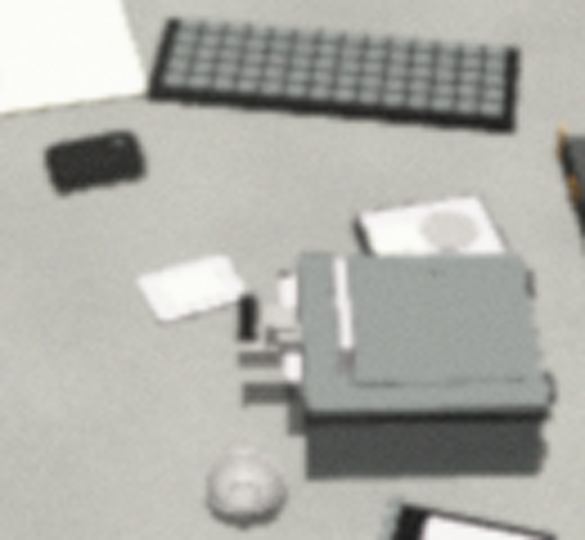

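View pics/top0z.png

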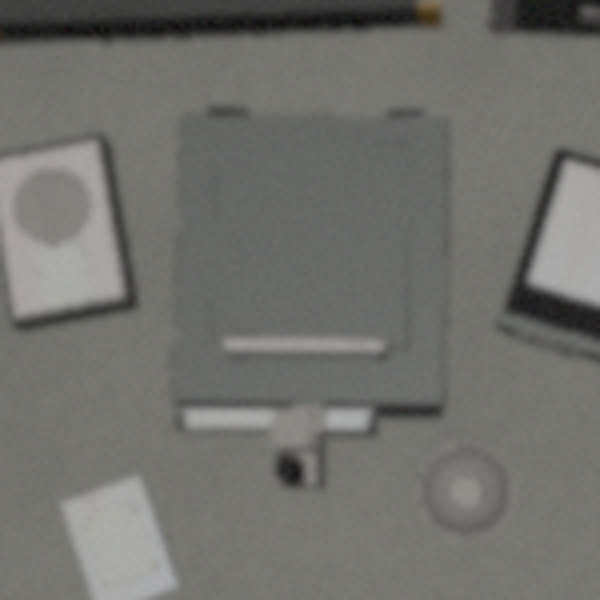

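Run:
```python
from bench import optics
from h import *
from scipy.optimize import least_squares
P={n:optics.get_image(n) for n in("top","side")}
T=lambda u,v:(140+u/4,80+v/4); S=lambda u,v:(200+u/4.5,90+v/4.5)
# box-local (rel handle) dx,dy,z
obs=[("top",(0,55,144),T(223,345)),("top",(0,-55,144),T(386,345)),("top",(-90,0,136),T(291,468)),
("top",(-39,'W',106),T(172,404)),("top",(-39,'-W',106),T(444,408)),
("side",(0,55,144),S(340,258)),("side",(0,-55,144),S(348,365)),("side",(-90,0,136),S(248,299)),
("side",(-39,'W',107),S(301,255)),("side",(-39,'-W',107),S(308,413))]
def f(q,full=False):
    hx,hy,a,W=q; o=[]
    for n,(dx,dy,z),uv in obs:
        dy={'W':W,'-W':-W}.get(dy,dy)
        X=[hx+np.cos(a)*dx-np.sin(a)*dy,hy+np.sin(a)*dx+np.cos(a)*dy,z]
        o.append(proj(P[n],X)[0]-np.array(uv))
    return np.array(o).round(2) if full else np.ravel(o)
for sel in ("all","top","side"):
    full=obs[:]
    if sel!="all": obs=[o for o in full if o[0]==sel]
    r=least_squares(f,[610,115,0,101],loss="soft_l1"); print(sel,r.x.round(3)); print(f(r.x,True).tolist())
    q=r.x;a=q[2];print("post",q[0]-90*np.cos(a),q[1]-90*np.sin(a),"hinge",q[0]+185*np.cos(a),q[1]+185*np.sin(a))
    obs=full
```

```text
all [ 6.07665e+02  1.09596e+02 -1.30000e-02  1.03848e+02]
[[1.44, -0.68], [-1.99, 0.16], [2.32, -0.33], [-0.26, -0.87], [-0.01, -0.32], [-0.2, 0.31], [-0.57, -5.24], [-0.31, 1.62], [-1.16, -0.35], [-0.9, -1.08]]
post 517.6726965183238 110.75243906151829 hinge 792.6499907040568 107.21864757178925
top [ 6.06412e+02  1.10573e+02 -8.00000e-03  1.03433e+02]
[[1.09, -0.17], [-2.33, 0.48], [2.13, 0.1], [-0.4, -0.29], [-0.41, -0.09]]
post 516.4148275844213 111.26412692927418 hinge 791.4067194079134 109.15239036027666
side [ 6.10233e+02  1.06473e+02 -2.30000e-02  1.05950e+02]
[[0.56, 0.8], [-0.03, -4.71], [0.32, 1.98], [-0.34, -0.27], [-0.48, -0.21]]
post 520.2567122528899 108.52491074217255 hinge 795.1852464772738 102.25585425560755
```

Run:
```python
from bench import optics
from h import *
P={n:optics.get_image(n) for n in("top","side")}
T=lambda u,v:(140+u/4,80+v/4); S=lambda u,v:(200+u/4.5,90+v/4.5)
print(atz(P["top"],T(291,468),136),atz(P["side"],S(248,299),136))
for n,(x0,y0,x1,y1) in {"side":(235,125,295,190),"top":(175,150,245,210)}.items():
    cv2.imwrite(f"pics/{n}0zz.png",cv2.resize(P[n]["frame"][y0:y1,x0:x1],None,fx=9,fy=9,interpolation=cv2.INTER_NEAREST))
```

```text
[516.6323949  117.54680263 136.        ] [519.26546233 120.56242856 136.        ]
```

View pics/top0zz.png

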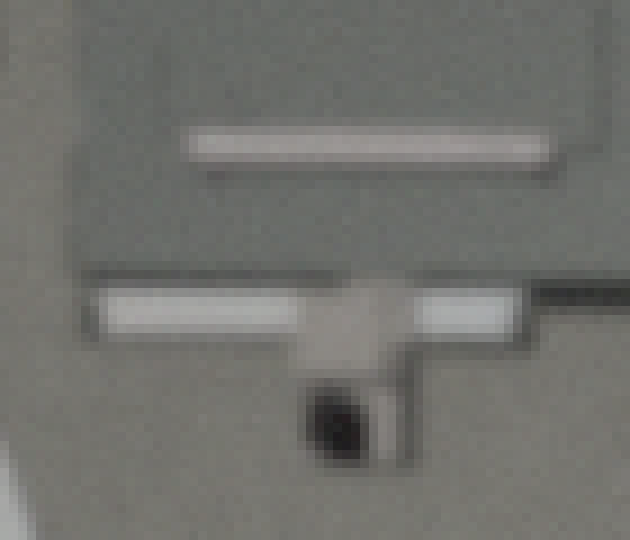

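View pics/side0zz.png

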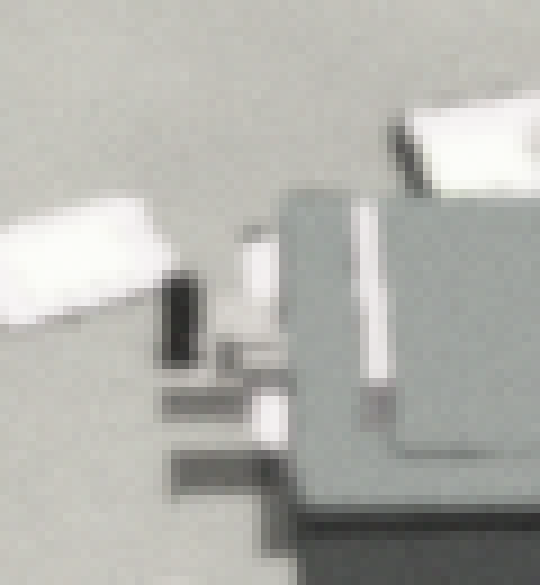

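Emit:
move_arm(
  steps=[
    [1, 30, -30, 0, 0, 0, 0.1],
    [1, 60, -60, 0, 0, 0, 0.22],
    [1, 85, -90, 0, 0, 0, 0.22],
    [1, 110, -120, 0, 0, 0, 0.22],
    [1, 140, -150, 0, 0, 0, 0.22],
  ],
)

```text
clock: 1.42
position: [284.8, 456.9, 231.6]
ee_rot: [1.0, -0.006, 0.0, -0.0]
contact_force: [0.2, 0.5, -0.1]
gripper_width: 85.5
```

Emit:
move_arm(
  steps=[
    [1, 22, -33, 0, 0, 0, 0],
    [1, 44, -66, 0, 0, 0, 0],
    [1, 67, -99, 0, 0, 0, 0],
    [1, 90, -132, 0, 0, 0, 0],
    [1, 112, -165, 0, 0, 0, 0],
  ],
)

```text
clock: 1.83
position: [397.0, 291.8, 231.7]
ee_rot: [1.0, -0.007, 0.0, -0.0]
contact_force: [0.5, 0.0, -0.2]
gripper_width: 85.4
```

Emit:
move_arm(
  steps=[
    [1, 23, -33, 0, 0, 0, 0],
    [1, 46, -66, 0, 0, 0, 0],
    [1, 70, -100, 0, 0, 0, 0],
    [1, 95, -136, -10, 0, 0, 0],
    [1, 118, -175, -25, 0, 0, 0],
  ],
)

```text
clock: 2.25
position: [511.7, 124.8, 210.5]
ee_rot: [1.0, -0.007, 0.002, -0.001]
contact_force: [0.7, 0.6, 0.2]
gripper_width: 85.4
```

Run:
```python
from bench import optics, readout
from h import *
P={n:optics.get_image(n) for n in("top","side")}
s=readout.read_state(); print(s["clock"],s["position"],s["ee_rot"],s["contact_force"])
for n,(x0,y0,x1,y1) in {"side":(205,85,295,190),"top":(165,130,265,230)}.items():
    print(n,proj(P[n],s["position"]))
    cv2.imwrite(f"pics/{n}1.png",cv2.resize(P[n]["frame"][y0:y1,x0:x1],None,fx=5.5,fy=5.5,interpolation=cv2.INTER_CUBIC))
```

```text
2.35 [510.39830154 121.53562032 206.99397773] [ 0.9999418  -0.01056845 -0.00188729  0.00106585] [-0.1311918  -0.21461077  0.11306502]
side [[253.04291773 143.9665133 ]]
top [[207.98091809 196.83589473]]
```

View pics/side1.png

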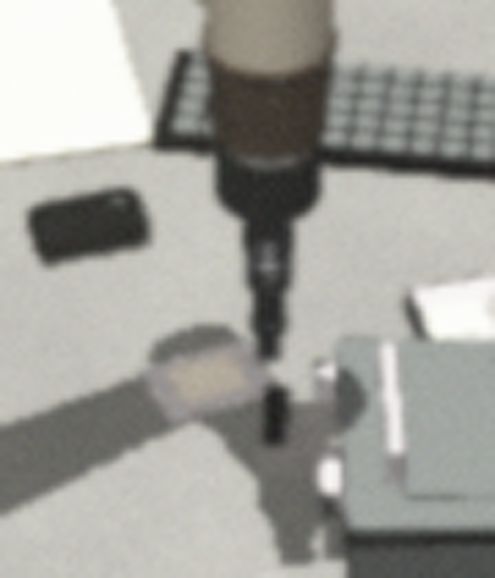

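View pics/top1.png

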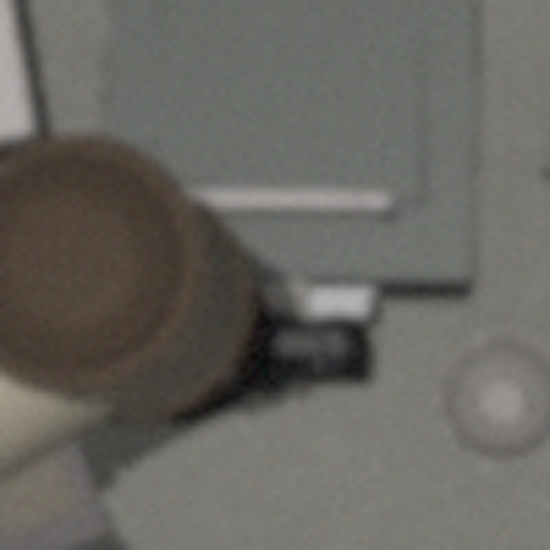

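Emit:
move_arm(
  steps=[
    [1, 1, 1, -20, 0, 0, 0],
    [1, 1, 1, -40, 0, 0, 0],
    [1, 1, 1, -55, 0, 0, 0],
    [1, 1, 1, -55, 0, 0, 0],
    [1, 1, 1, -55, 0, 0, 0],
  ],
)

```text
clock: 2.77
position: [510.5, 127.3, 154.1]
ee_rot: [1.0, -0.006, -0.0, 0.0]
contact_force: [-0.1, -0.3, 0.7]
gripper_width: 85.3
```

Run:
```python
from bench import optics, readout
from h import *
P={n:optics.get_image(n) for n in("top","side")}
s=readout.read_state(); print(s["clock"],s["position"],s["ee_rot"],s["contact_force"])
for n,(x0,y0,x1,y1) in {"side":(225,115,295,190)}.items():
    print(n,proj(P[n],s["position"]),proj(P[n],[517,118,136]))
    cv2.imwrite(f"pics/{n}2.png",cv2.resize(P[n]["frame"][y0:y1,x0:x1],None,fx=8,fy=8,interpolation=cv2.INTER_CUBIC))
```

```text
2.8667 [511.46146484 127.80808888 155.50681081] [ 9.99978641e-01 -6.42656337e-03  1.12597786e-03 -3.87059386e-04] [-0.73322794  0.64405935  0.40907595]
side [[253.24412115 151.97796176]] [[254.59813776 156.87505655]]
```

View pics/side2.png

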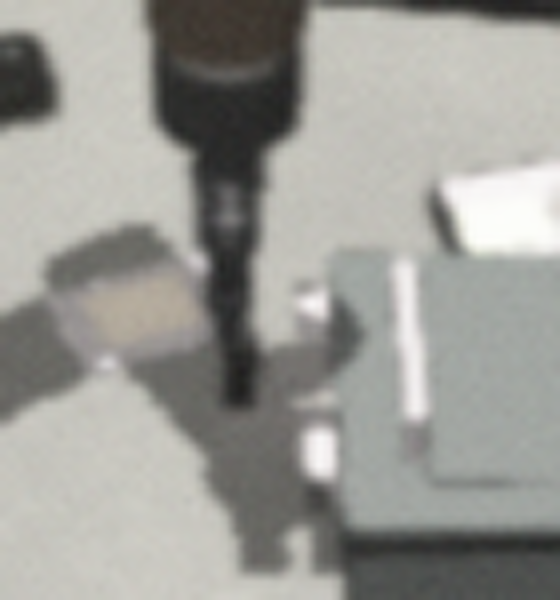

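Emit:
move_arm(
  steps=[
    [1, 4, -9, 0, 0, 0, 0],
    [1, 4, -9, -15, 0, 0, 0],
    [1, 4, -9, -30, 0, 0, 0],
    [1, 4, -9, -45, 0, 0, 0],
    [1, 4, -9, -55, 0, 0, 0],
  ],
)

```text
clock: 3.28
position: [514.9, 117.8, 99.0]
ee_rot: [1.0, -0.007, 0.0, -0.0]
contact_force: [0.3, -0.7, 0.0]
gripper_width: 85.8
```

Emit:
move_arm(
  steps=[
    [-0.3, 0, 0, 0, 0, 0, 0],
    [-0.6, 0, 0, 0, 0, 0, 0],
    [-1, 0, 0, 0, 0, 0, 0],
    [-1, 0, 0, 0, 0, 0, 0],
    [-1, 0, 0, 0, 0, 0, 0],
  ],
)

```text
clock: 3.7
position: [515.2, 118.4, 100.1]
ee_rot: [1.0, -0.007, 0.001, -0.0]
contact_force: [-0.4, 0.3, 0.5]
gripper_width: 25.2
```

Emit:
move_arm(
  steps=[
    [-1, 0, 0, 0, 0, 0, 0],
    [-1, 0, 0, 0, 0, 0, 0],
    [-1, 0, 0, 0, 0, 0, 0],
  ],
)

```text
clock: 3.95
position: [515.3, 118.6, 100.2]
ee_rot: [1.0, -0.006, 0.001, -0.0]
contact_force: [-2.1, 0.8, 5.5]
gripper_width: 15.6
```

Emit:
move_arm(
  steps=[
    [-1, 0, 10, 0, 0, 0, 0],
    [-1, 0, 20, 0, 0, 0, 0],
    [-1, 0, 30, 0, 0, 0, 0],
    [-1, 0, 40, 0, 0, 0, 0],
    [-1, 0, 40, 0, 0, 0, 0],
  ],
)

```text
clock: 4.37
position: [515.4, 160.0, 100.2]
ee_rot: [1.0, -0.006, 0.001, -0.0]
contact_force: [-1.7, 2.5, 8.3]
gripper_width: 15.1
```

Emit:
move_arm(
  steps=[
    [-1, 0, 5, 0, 0, 0, 0],
    [-1, 0, 8, 0, 0, 0, 0],
    [-1, 0, 11, 0, 0, 0, 0],
    [-1, 0, 13, 0, 0, 0, 0],
    [-1, 0, 13, 0, 0, 0, 0],
  ],
)

```text
clock: 4.78
position: [515.1, 166.4, 100.1]
ee_rot: [1.0, -0.006, -0.001, 0.004]
contact_force: [5.6, -19.9, 7.8]
gripper_width: 15.5
```

Emit:
move_arm(
  steps=[
    [-1, 0, -4, 0, 0, 0, 0],
    [-1, 0, -5, 0, 0, 0, 0],
    [0, 0, -5, 0, 0, 0, 0],
    [0, 0, -5, 0, 0, 0, 0],
    [0, 0, -5, 0, 0, 0, 0],
  ],
)

```text
clock: 5.2
position: [514.2, 166.2, 98.6]
ee_rot: [1.0, -0.007, -0.001, 0.0]
contact_force: [0.6, 0.3, 0.4]
gripper_width: 42.7
```

Emit:
move_arm(
  steps=[
    [0, 0, 0, 30, 0, 0, 0],
    [0, 0, 0, 60, 0, 0, 0],
    [0, 0, 0, 90, 0, 0, 0.1],
    [0, 20, -15, 100, 0, 0, 0.2],
    [0, 40, -30, 100, 0, 0, 0.3],
  ],
)

```text
clock: 5.62
position: [556.4, 137.6, 203.2]
ee_rot: [0.989, 0.147, 0.004, -0.001]
contact_force: [-0.2, 0.1, -0.6]
gripper_width: 42.8
```

Run:
```python
from bench import optics, readout
from h import *
P={n:optics.get_image(n) for n in("top","side")}
s=readout.read_state(); print(s["clock"],s["joints"],s["position"],s["ee_rot"],s["contact_force"],s["gripper_width"])
for n,(x0,y0,x1,y1) in {"side":(225,115,335,215),"top":(165,130,265,230)}.items():
    cv2.imwrite(f"pics/{n}3.png",cv2.resize(P[n]["frame"][y0:y1,x0:x1],None,fx=5.5,fy=5.5,interpolation=cv2.INTER_CUBIC))
```

```text
5.7167 [ 5.21573174e-01  3.20699214e-01 -1.72569384e-01  2.67345191e-04
 -1.07616698e+00  1.33443058e+00] [556.53834545 135.42945003 199.31121519] [ 9.89840065e-01  1.42183573e-01  6.75639637e-04 -1.42369058e-04] [-0.61211672  0.93915489 -0.64953567] 42.50969788440478
```

View pics/side3.png

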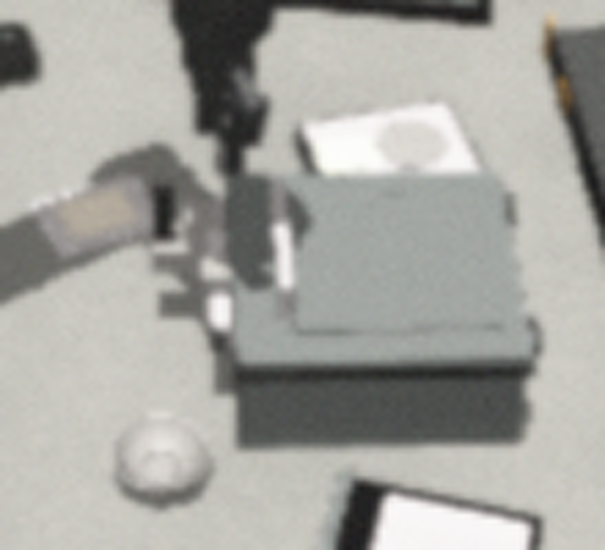

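View pics/top3.png

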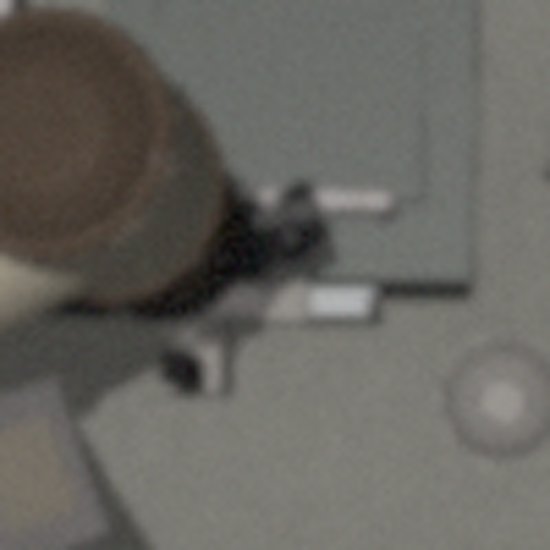

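Run:
```python
from bench import optics, readout
from h import *
P={n:optics.get_image(n) for n in("top","side")}
for y in (112,118,158,166): print(y,[proj(P[n],[[516,y,136],[516,y,84]]).round(1).tolist() for n in P])
print(atz(P["top"],(198.3,196.9),136),atz(P["side"],(254.6,153.3),136))
for n,(x0,y0,x1,y1) in {"side":(235,125,295,185),"top":(180,170,240,220)}.items():
    cv2.imwrite(f"pics/{n}4.png",cv2.resize(P[n]["frame"][y0:y1,x0:x1],None,fx=10,fy=10,interpolation=cv2.INTER_NEAREST))
```

```text
112 [[[214.6, 197.2], [216.7, 198.8]], [[254.4, 157.9], [254.4, 166.4]]]
118 [[[212.6, 197.2], [214.7, 198.8]], [[254.4, 156.9], [254.3, 165.4]]]
158 [[[199.0, 197.1], [201.8, 198.6]], [[254.1, 150.4], [254.1, 158.9]]]
166 [[[196.3, 197.0], [199.2, 198.6]], [[254.0, 149.1], [254.0, 157.7]]]
[516.49227592 160.04678472 136.        ] [517.64565734 139.89220645 136.        ]
```

View pics/side4.png

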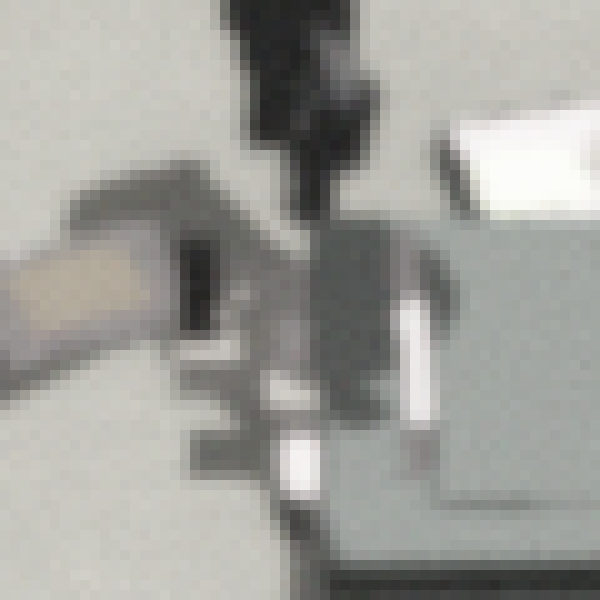

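View pics/top4.png

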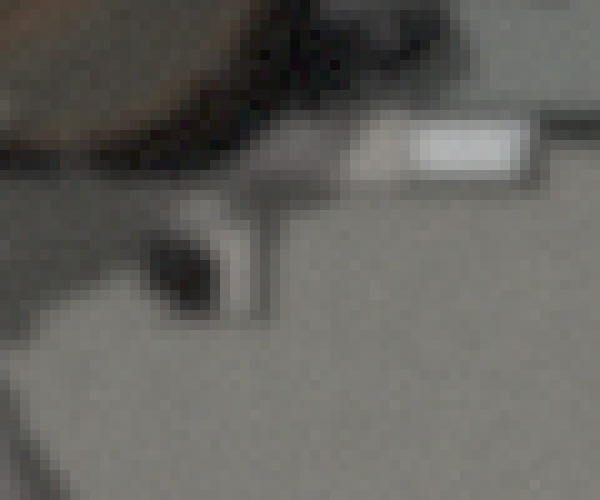

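Emit:
move_arm(
  steps=[
    [0, -20, 12, 0, 0, 0, -0.1],
    [0, -42, 26, 0, 0, 0, -0.2],
    [0, -42, 26, 0, 0, 0, -0.3],
    [0, -42, 26, 0, 0, 0, -0.3],
    [0, -42, 26, 0, 0, 0, -0.3],
  ],
)

```text
clock: 6.23
position: [512.1, 162.6, 198.9]
ee_rot: [1.0, -0.005, -0.0, 0.0]
contact_force: [0.8, 0.7, -0.0]
gripper_width: 42.8
```

Run:
```python
from bench import optics, readout
from h import *
P={n:optics.get_image(n) for n in("top","side")}
s=readout.read_state(); print(s["position"],s["ee_rot"])
print(atz(P["top"],(216,166.5),143))
```

```text
[512.64475745 162.24929767 198.89485682] [ 9.99982186e-01 -5.96314997e-03 -2.12803332e-04  1.51906101e-04]
[606.33476828 109.22229057 143.        ]
```

Emit:
move_arm(
  steps=[
    [0, 2, 0, -30, 0, 0, 0],
    [0, 2, 0, -60, 0, 0, 0],
    [0, 2, 0, -85, 0, 0, 0],
    [0, 2, 0, -100, 0, 0, 0],
    [-1, 2, 0, -100, 0, 0, 0],
  ],
)

```text
clock: 6.75
position: [512.6, 160.5, 95.3]
ee_rot: [1.0, -0.007, -0.004, 0.002]
contact_force: [0.7, -0.8, -0.3]
gripper_width: 32.5
```

Emit:
move_arm(
  steps=[
    [-1, 0, 0, 0, 0, 0, 0],
    [-1, 0, 0, 0, 0, 0, 0],
    [-1, 0, 0, 0, 0, 0, 0],
    [-1, 0, 0, 0, 0, 0, 0],
    [-1, 0, 0, 0, 0, 0, 0],
  ],
)

```text
clock: 7.17
position: [515.0, 162.2, 99.2]
ee_rot: [1.0, -0.007, 0.0, -0.0]
contact_force: [4.1, -0.2, -10.0]
gripper_width: 14.7
```

Emit:
move_arm(
  steps=[
    [-1, 0, 3, 0, 0, 0, 0],
    [-1, 0, 6, 0, 0, 0, 0],
    [-1, 0, 6, 0, 0, 0, 0],
  ],
)

```text
clock: 7.42
position: [514.9, 166.0, 99.2]
ee_rot: [1.0, -0.007, -0.0, 0.002]
contact_force: [6.8, -9.7, -10.1]
gripper_width: 15.4
```

Emit:
move_arm(
  steps=[
    [-1, 0, 3, 0, 0, 0, 0],
    [-1, 0, 3, 0, 0, 0, 0],
    [-1, 0, 1, 0, 0, 0, 0],
    [0, 0, -1, 0, 0, 0, 0],
    [0, 0, -2, 0, 0, 0, 0],
  ],
)

```text
clock: 7.83
position: [515.4, 166.0, 100.6]
ee_rot: [1.0, -0.007, 0.001, -0.0]
contact_force: [-1.0, -0.4, 0.5]
gripper_width: 38.3
```

Emit:
move_arm(
  steps=[
    [0, 0, 0, 0, 0, 0, 0],
    [0, 0, 0, 10, 0, 0, 0],
    [0, 0, 0, 40, 0, 0, 0],
    [0, 0, 0, 70, 0, 0, 0],
    [0, 0, 0, 100, 0, 0, 0],
  ],
)

```text
clock: 8.25
position: [514.6, 166.6, 201.8]
ee_rot: [1.0, -0.006, 0.0, -0.0]
contact_force: [0.2, 0.6, -0.3]
gripper_width: 42.6
```

Run:
```python
from bench import optics, readout
from h import *
P={n:optics.get_image(n) for n in("top","side")}
s=readout.read_state(); print(s["joints"],s["position"],s["contact_force"])
for n,(x0,y0,x1,y1) in {"side":(235,125,295,185)}.items():
    cv2.imwrite(f"pics/{n}5.png",cv2.resize(P[n]["frame"][y0:y1,x0:x1],None,fx=10,fy=10,interpolation=cv2.INTER_NEAREST))
```

```text
[ 0.61308477  0.26146633 -0.2389901   0.00242856 -1.05649765  0.94468274] [517.93651166 168.22596847 206.57922183] [0.30786058 0.4251294  0.19921686]
```

View pics/side5.png

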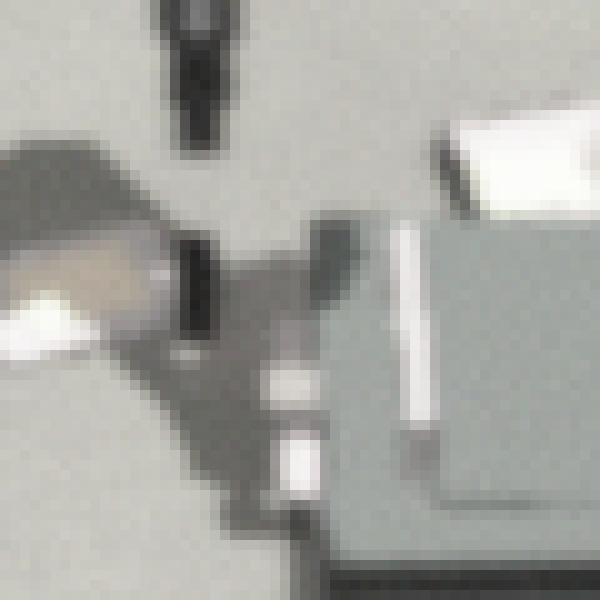

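Emit:
move_arm(
  steps=[
    [0, 18, -11, 0, 0, 0, -0.12],
    [0, 36, -22, 0, 0, 0, -0.24],
    [0, 54, -33, 0, 0, 0, -0.36],
    [0, 72, -44, 0, 0, 0, -0.48],
    [0, 92, -56, 0, 0, 0, -0.6],
  ],
)

```text
clock: 8.77
position: [607.2, 110.3, 200.2]
ee_rot: [0.953, -0.304, 0.0, -0.0]
contact_force: [0.9, -0.3, 1.2]
gripper_width: 42.7
```

Emit:
move_arm(
  steps=[
    [0, 0, 0, 0, 0, 0, -0.12],
    [0, 0, 0, 0, 0, 0, -0.24],
    [0, 0, 0, 0, 0, 0, -0.36],
    [0, 0, 0, 0, 0, 0, -0.48],
    [0, 0, 0, 0, 0, 0, -0.6],
  ],
)

```text
clock: 9.18
position: [606.7, 110.6, 199.9]
ee_rot: [0.82, -0.573, 0.0, -0.0]
contact_force: [-0.3, 0.3, -0.6]
gripper_width: 42.4
```

Emit:
move_arm(
  steps=[
    [0, 0, 0, 0, 0, 0, -0.12],
    [0, 0, 0, 0, 0, 0, -0.24],
    [0, 0, 0, 0, 0, 0, -0.37],
    [0, 0, 0, 0, 0, 0, -0.37],
    [0, 0, 0, 0, 0, 0, -0.37],
  ],
)

```text
clock: 9.6
position: [606.7, 110.5, 199.8]
ee_rot: [-0.704, 0.71, -0.0, 0.0]
contact_force: [-0.3, -0.5, 0.1]
gripper_width: 42.5
```

Run:
```python
from bench import optics, readout
from h import *
P={n:optics.get_image(n) for n in("top","side")}
s=readout.read_state(); print(s["clock"],s["joints"],s["position"],s["ee_rot"],s["contact_force"])
for n,(x0,y0,x1,y1) in {"side":(235,105,315,185)}.items():
    print(proj(P[n],s["position"]),proj(P[n],[[607,111,140]]))
    cv2.imwrite(f"pics/{n}6.png",cv2.resize(P[n]["frame"][y0:y1,x0:x1],None,fx=7,fy=7,interpolation=cv2.INTER_CUBIC))
```

```text
9.7 [ 4.42099446e-01  3.93215201e-01 -6.11813749e-02 -1.96494032e-05
 -1.11594129e+00 -4.52313679e-01] [606.68502273 110.38066433 199.54857365] [-7.03483214e-01  7.10711837e-01 -6.77276646e-05  2.19174476e-04] [-0.16228904 -0.17171713  0.23849539]
[[276.43685253 146.7640588 ]] [[275.81642971 156.99334716]]
```

View pics/side6.png

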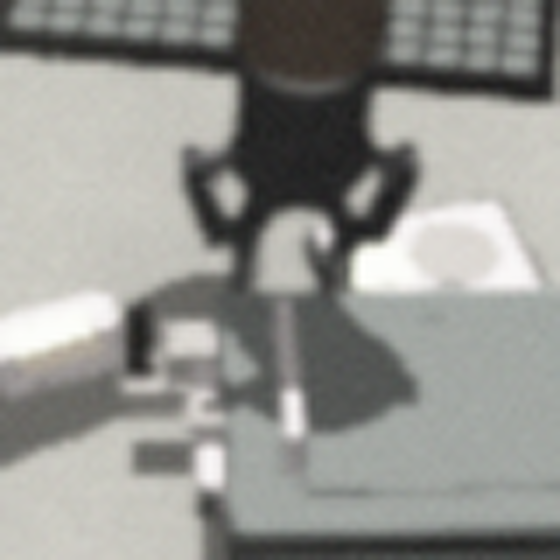

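Emit:
move_arm(
  steps=[
    [0, 1, 0, -20, 0, 0, 0],
    [0, 1, 0, -40, 0, 0, 0],
    [0, 1, 0, -60, 0, 0, 0],
    [0, 1, 0, -70, 0, 0, 0],
    [0, 1, 0, -78, 0, 0, 0],
  ],
)

```text
clock: 10.12
position: [607.2, 110.0, 120.0]
ee_rot: [-0.703, 0.711, 0.0, -0.001]
contact_force: [0.2, -0.2, 0.6]
gripper_width: 42.8
```

Emit:
move_arm(
  steps=[
    [0, 0, 0, 0, 0, 0, 0],
    [-1, 0, 0, 0, 0, 0, 0],
    [-1, 0, 0, 0, 0, 0, 0],
    [-1, 0, 0, 0, 0, 0, 0],
    [-1, 0, 0, 0, 0, 0, 0],
  ],
)

```text
clock: 10.53
position: [607.9, 110.4, 122.7]
ee_rot: [-0.703, 0.711, -0.0, 0.001]
contact_force: [-2.5, 1.4, 4.2]
gripper_width: 10.0
```

Emit:
move_arm(
  steps=[
    [-1, 0, 0, 0, 0, 0, 0],
    [-1, 0, 0, 0, 0, 0, 0],
    [-1, 0, 0, 0, 0, 0, 0],
  ],
)

```text
clock: 10.78
position: [607.9, 110.4, 122.6]
ee_rot: [-0.703, 0.711, -0.0, 0.001]
contact_force: [-4.0, 0.4, 5.5]
gripper_width: 9.9
```

Emit:
move_arm(
  steps=[
    [-1, 0, 0, 1, 0, 0, 0],
    [-1, 0, 0, 2, 0, 0, 0],
    [-1, 0, 0, 2, 0, 0, 0],
  ],
)

```text
clock: 11.03
position: [607.9, 110.4, 122.7]
ee_rot: [-0.702, 0.712, 0.0, 0.0]
contact_force: [-0.0, 1.8, -1.5]
gripper_width: 9.9
```

Run:
```python
from bench import optics, readout
from h import *
P={n:optics.get_image(n) for n in("side",)}
s=readout.read_state(); print(s["clock"],s["position"],s["contact_force"],s["gripper_width"])
for n,(x0,y0,x1,y1) in {"side":(235,105,315,185)}.items():
    cv2.imwrite(f"pics/{n}7.png",cv2.resize(P[n]["frame"][y0:y1,x0:x1],None,fx=7,fy=7,interpolation=cv2.INTER_CUBIC))
```

```text
11.0833 [607.82474359 110.37125439 122.71931487] [ 0.82512977  1.85949635 -2.1102873 ] 9.937976243319168
```

View pics/side7.png

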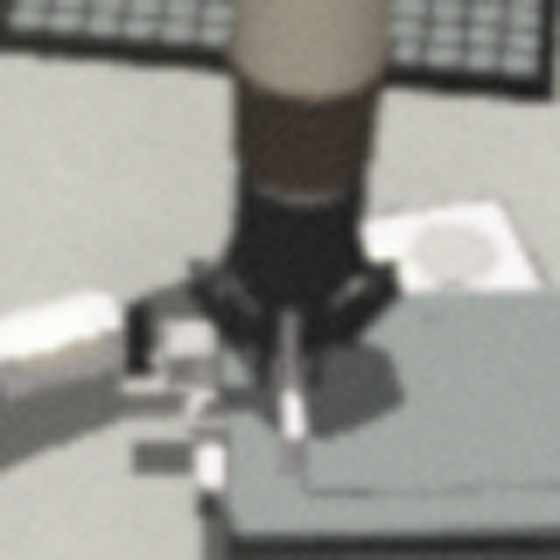

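Emit:
move_arm(
  steps=[
    [-1, 0, 0, 1, 0, 0, 0],
    [-1, 0, 0, 2, 0, 0, 0],
    [-1, 0, 0, 3, 0, 0, 0],
  ],
)

```text
clock: 11.33
position: [608.0, 110.3, 123.9]
ee_rot: [-0.702, 0.712, 0.0, 0.0]
contact_force: [7.8, 0.3, -15.6]
gripper_width: 10.0
```

Emit:
move_arm(
  steps=[
    [-1, 0, 0, 1, 0, 0, 0],
    [-1, 0, 0, 2, 0, 0, 0],
    [-1, 0, 0, 2, 0, 0, 0],
  ],
)

```text
clock: 11.58
position: [608.5, 110.3, 125.9]
ee_rot: [-0.702, 0.712, 0.0, 0.0]
contact_force: [6.4, 0.9, -11.3]
gripper_width: 10.0
```

Emit:
move_arm(
  steps=[
    [-1, 0.2, 0, 1, 0, 0.01, 0],
    [-1, 0.5, 0, 2, 0, 0.02, 0],
    [-1, 0.8, 0, 3, 0, 0.03, 0],
    [-1, 1, 0, 4, 0, 0.04, 0],
    [-1, 1, 0, 5, 0, 0.04, 0],
  ],
)

```text
clock: 12.0
position: [609.9, 110.3, 133.0]
ee_rot: [-0.702, 0.712, 0.014, -0.014]
contact_force: [5.8, 1.0, -7.5]
gripper_width: 9.6
```

Emit:
move_arm(
  steps=[
    [-1, 0.2, 0, 1, 0, 0.01, 0],
    [-1, 0.5, 0, 2, 0, 0.02, 0],
    [-1, 0.8, 0, 3, 0, 0.03, 0],
    [-1, 1, 0, 4, 0, 0.04, 0],
    [-1, 1, 0, 5, 0, 0.05, 0],
  ],
)

```text
clock: 12.42
position: [610.9, 110.3, 138.6]
ee_rot: [-0.702, 0.711, 0.031, -0.031]
contact_force: [5.2, 0.3, -5.8]
gripper_width: 9.7
```

Emit:
move_arm(
  steps=[
    [-1, 0, 0, 0.5, 0, 0, 0],
    [-1, 0, 0, 0.5, 0, 0, 0],
    [-1, 0, 0, 0.5, 0, 0, 0],
    [-1, 0, 0, 0.5, 0, 0, 0],
    [-1, 0, 0, 0.5, 0, 0, 0],
  ],
)

```text
clock: 12.83
position: [611.1, 110.3, 139.2]
ee_rot: [-0.702, 0.711, 0.031, -0.031]
contact_force: [5.7, 1.0, -6.5]
gripper_width: 9.8
```

Run:
```python
from bench import optics, readout
from h import *
P={n:optics.get_image(n) for n in("side","top")}
s=readout.read_state(); print(s["clock"],s["position"],s["contact_force"],s["gripper_width"])
for n,(x0,y0,x1,y1) in {"side":(225,115,335,215)}.items():
    cv2.imwrite(f"pics/{n}8.png",cv2.resize(P[n]["frame"][y0:y1,x0:x1],None,fx=5.5,fy=5.5,interpolation=cv2.INTER_CUBIC))
cv2.imwrite("pics/top8.png",P["top"]["frame"])
```

```text
12.9333 [611.10142659 110.32111692 139.15668421] [ 5.99393695  0.48844201 -6.50812501] 9.996490005339751
```

View pics/side8.png

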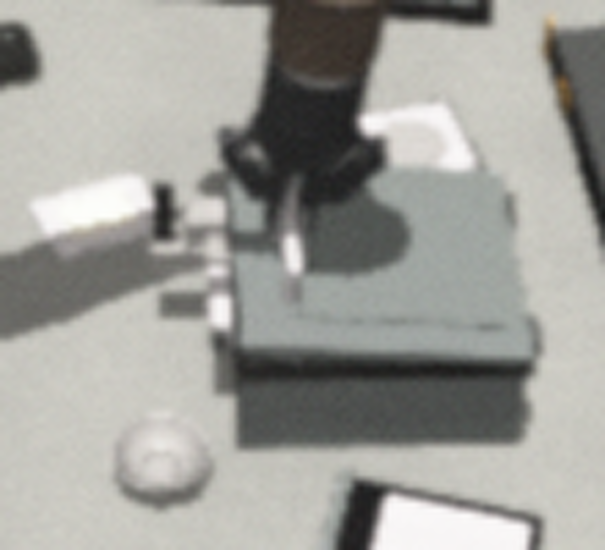

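View pics/top8.png

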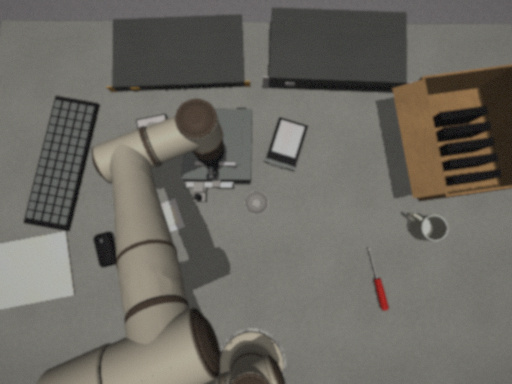

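Run:
```python
from bench import workorder, readout
print(workorder.job_done())
s=readout.read_state(); print(s["clock"],s["position"],s["contact_force"],s["gripper_width"])
```

```text
the job is handed in; nothing more can be done
None
the job is handed in; nothing more can be done
```

The job is handed in at about 13 s: the latch is open, the seal has let go, and the gripper is still holding the lid ajar by its handle. No verdict is reported, so success is inferred from my own readings.

- **Latch:** I slid the latch to its end stop and felt the stop at the same place (y ≈ 166 mm) on two separate pinches. The camera put the post about 6 mm short of that. Measured against the handle, that still leaves the latch about 50 mm open, past the 45 mm limit. The last picture shows the post in the same place.
- **Lid:** The seal gave way between about 12 and 16 N of pull, and the lid did not jump. The tool had risen about 16.5 mm at the handle at the last check, which works out to about 0.09 rad, or a 20 mm gap at the front edge. The side picture suggests about 15 mm, which is rougher but still within 12 to 30 mm.
- **Hold:** The tool was steady, with about 6.5 N pulling down on it.
- **Grip width:** The gripper read about 10 mm on the 12 mm bar, which I could not explain. It did not slip during the pull.
- **Other things:** In the last pictures none of the other things looked moved, but I compared them only by eye and the arm partly covers the bare drive and the small drive.

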